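Prop the drying cupboard's door at the middle hole

TASK

The pots in the small drying cupboard must dry slowly, so its door has to stand half open. Lift the wooden stay on top of the cupboard by its ball knob and drop its middle hole fully down over the steel peg, so that the stay lies flat and holds the door there. Let go of the stay, and leave the little clay cup on the cupboard's top standing where it is.

Things in the scene. Friction and masses are not known exactly. Their poses are not given: they have to be found in the camera images.
- stay_ball (a point): Centre of the 26 mm dark wooden ball knob on a 10 mm stem at the stay's free end, 30 mm above the bar's upper face. The stay (wooden bar 260 x 44 x 8 mm, about 130 g) pivots on a pin on the door's top edge, 215 mm from the ball: it swivels there, its free end lifts up to 45 degrees and falls back. The light door follows the ball. Axes: x along the bar from pin to ball, z up.
- stay_hole (a point): Centre of the middle one of three 26 mm holes spaced 45 mm along the stay, halfway through the bar, 90 mm from the ball's axis towards the pin. The bar lies level, 4 mm above the cupboard's top, beside the peg towards the door's hinge; raising the ball 60 mm clears the peg. A grip that does not turn with the bar as it swings (up to 65 deg) may slip off the ball's centre. Axes as the ball's.
- peg_foot (a point): Foot of the fixed upright steel peg (10 mm diameter, 22 mm tall, round top) on the top face, near the front, of the plywood cupboard (360 wide, 250 deep, 170 high). Axes: x from the cupboard's front squarely to its back, z up. With the middle hole down on the peg the stay lies along this x: the ball is then 90 mm along +x and 42 mm above this point, the hole's centre 8 mm above it.
- cup: Small unfired clay cup, 60 mm rim diameter, 60 mm high, standing on the cupboard's top at its back corner on the door hinge's side, clear of the stay's swing. Origin at the centre of its underside.
Not all that is in view belongs to the job. What is shaped like the cup but turquoise or yellow is not meant.

How it is judged:
At the end, for the whole second after the job is handed in: The stay's middle hole is over the peg (centres within 12 mm seen from above), the bar fully down (hole centre less than 14 mm above the peg's foot, bar level within 0.1 rad), and the cup still stands upright (horizontal distance between stay_hole and peg_foot below 0.012 m and z of stay_hole in the frame of peg_foot below 0.014 m and angle between stay_hole's own z axis and vertical below 0.1 rad and angle between cup's own z axis and vertical below 0.2 rad); the robot touches nothing.
It fails at once if the clay cup on the cupboard is moved more than 30 mm (distance of cup from where it was at the start of the episode above 0.03 m).
It also fails if it takes over 38 s, if anything falls off the work surface, if the arm or the gripper's body presses on something with over 40 N, if the wrist force passes 120 N, or if a joint passes its speed limit or range.

ROBOT

A 6-joint arm with a two-finger parallel gripper is mounted at the origin on the work surface. World frame = base frame: x ahead of the robot, y to its left, z up, the work surface at z = 0. Lengths are in m, angles in rad, forces in N, time in s.
With the tool pointing down it reaches from about 0.275 to 0.75 m from the base axis. Payload 10.2 kg.
Tool frame: the origin (TCP) lies at the very end of the fingers, on their centre line; the grasp point (between the pads) lies 19 mm behind it; z points along the fingers, y is the direction in which the jaws open and shut (so a half turn about z gives the same grasp; the last joint's range is limited). The gripper opens to 85 mm and grips with 20 to 120 N. Pads are 22 mm wide; open, the fingers measure 114 mm over their backs; the gripper's body (76 mm by 85 mm) begins 54 mm behind the grasp point. The pads swing forward as they close: fully open they stand 13 mm farther back than shut.
Start: joints at [-1.502, 0.313, 1.498, -0, 1.331, -0.223], TCP at [0.151, -0.503, 0.231] pointing down, gripper open.
Joint ranges: [-2.94, 2.94], [-0.97, 2.17], [0.19, 2.56], [-1.23, 4.37], [0.02, 3.11], [-2.88, 2.88]. Speed limits (rad/s): [2.39, 2.39, 3.01, 3.14, 3.14, 3.14].

INTERFACE

Orientations are given as [roll, pitch, yaw] about the fixed x, y, z axes, in that order (R = Rz(yaw) Ry(pitch) Rx(roll)).
In Python, from rig import r gives the robot as it stands.
- The arm moves only by the tool step_arm, never from a script. Its argument "increments" is a list of rows, each an object of numbers: "x", "y", "z": the shift along the tool's x, y, z scaled (see below); "ax", "ay", "az": the turn, a rotation vector about the tool's x, y, z scaled (see below); "gripper": the opening, from 0 (shut) to 1 (fully open). In form: [{"x": .., "y": .., "z": .., "ax": .., "ay": .., "az": .., "gripper": ..}, ...]. A call has 1 to 20 rows; each row shifts and turns the commanded pose from where the row before left it, along the tool's axes as they then stand; what a row does not reach is not made up. The controller multiplies each number of a shift by 2.5 cm and each number of a turn by 0.08 rad. A row lasts 1/8 s, in which the tool goes at most 62.5 mm and 10.7 degrees, less where a joint would pass 70% of its speed; a pose out of reach is approached as far as the arm can. A call with a number of a shift or a turn outside -1 to 1 is refused whole. A call with a gripper value outside its range is refused whole. The fingers move at their own pace and stop on an object; "newtons" is the grip in N (left out, the last holds). Time passes only in rows, so rows that do not move let the fingers close. It gives the time, the measured TCP pose, the force and the opening at its end, in the units of the state.
- r.get_obs(): the state, without advancing time (a new reading comes with each control period).
- r.read_camera(name): name is "side" or "top" or "wrist"; returns a dict with "img" (400x640x3 uint8, blue, green, red), "camera_matrix" (3x3 intrinsics, pixels), "xyz" and "orientation" of the camera in the world. Camera axes: x right, y up, looking along -z (the intrinsics and any distortion apply to the point x, -y, -z); pixel columns grow to the right and rows downward; lengths in m; the calibration is good to about 2 mm. A picture is of the moment at which its call begins. There is no depth.
- r.close_job(): hands the job in, once; it reports no verdict.
The state is a dict: "t": time; "qpos": joint angles; "dq": joint speeds; "joint_efforts": joint torques, N m; "eef_pos": TCP position; "tool_rot": TCP orientation; "wrist_force": force on the tool from outside, world axes, zero at the start; "ft_torque": the same for the moment, N m; "gripper_width": finger opening in m.
Only numpy, scipy, OpenCV 4.12 (cv2) and the standard library are available. Lean on these libraries where they do the work, as an engineer would, in place of code of your own. Each camera call takes 0.05 s, during which the arm holds its last target.

## Working session

There is one attempt and no reset: what is moved stays moved. The work goes in short steps, Python scripts to look and compute and a tool call to move; the robot and the scene stay as the last step left them, time stands still between calls to the robot, and variables do not carry over. Pictures are saved under pics/ and viewed, and the job is handed in when it is done.

Besides the shell and the picture viewer there is one more tool, called after "Request:" by a JSON object that holds its "api" and its "payload", one argument or row to a line. step_arm: Moves the arm, as the interface text tells. Its arguments: {"type":"object","properties":{"increments":{"type":"array","items":{"type":"object","properties":{"x":{"type":"number"},"y":{"type":"number"},"z":{"type":"number"},"ax":{"type":"number"},"ay":{"type":"number"},"az":{"type":"number"},"gripper":{"type":"number"}}}},"newtons":{"type":"number"}},"required":["increments"]}

```bash
ls; mkdir -p pics; cat > h.py <<'E'
import numpy as np, cv2, pickle
from scipy.spatial.transform import Rotation as R
def ray(c,u,v):
    K=np.array(c['camera_matrix']); p=np.linalg.inv(K)@[u,v,1]
    d=np.array([p[0],-p[1],-p[2]]); Rm=R.from_euler('xyz',c['orientation']).as_matrix()
    return np.array(c['xyz']),Rm@d
def plane(c,u,v,z):
    o,d=ray(c,u,v); return o+d*(z-o[2])/d[2]
def tri(*obs):
    A=np.zeros((3,3));b=np.zeros(3)
    for c,u,v in obs:
        o,d=ray(c,u,v);d=d/np.linalg.norm(d);P=np.eye(3)-np.outer(d,d);A+=P;b+=P@o
    x=np.linalg.solve(A,b)
    res=[np.linalg.norm((np.eye(3)-np.outer(d/np.linalg.norm(d),d/np.linalg.norm(d)))@(x-o)) for o,d in [ray(*k) for k in obs]]
    return x,res
def proj(c,X):
    Rm=R.from_euler('xyz',c['orientation']).as_matrix();q=Rm.T@(np.array(X)-np.array(c['xyz']))
    p=np.array(c['camera_matrix'])@[q[0],-q[1],-q[2]];return p[:2]/p[2]
E
python3 - <<'E'
from rig import r
import cv2,pickle
print(r.get_obs())
C={}
for n in ('side','top','wrist'):
    C[n]=r.read_camera(n); cv2.imwrite(f'pics/{n}0.png',C[n]['img']); print(n,{k:v for k,v in C[n].items() if k!='img'})
pickle.dump(C,open('c0.pkl','wb'))
E
```

```text
pics
{'t': 0.0, 'qpos': array([-1.50240220e+00,  3.13443715e-01,  1.49842882e+00,  4.07530991e-06,
        1.33099354e+00, -2.23394550e-01]), 'dq': array([5.75082081e-04, 6.64968754e-04, 6.45592889e-04, 1.24516048e-03,
       7.70525994e-04, 2.39501076e-05]), 'joint_efforts': array([ 9.01441967e-05, -4.12266862e+01, -2.59742618e+01, -1.95822731e-04,
        4.14964845e-03, -2.84006013e-06]), 'eef_pos': array([ 0.15099893, -0.50255307,  0.2307414 ]), 'tool_rot': array([-3.14035176e+00, -2.85972919e-04,  2.91787526e-01]), 'wrist_force': array([ 0.32460285,  0.60894427, -0.11696091]), 'ft_torque': array([-0.00882754, -0.02650161, -0.0272996 ]), 'gripper_width': 0.08513563367829577}
side {'camera_matrix': array([[395.92339058,   0.        , 322.49195439],
       [  0.        , 395.92339058, 194.23960197],
       [  0.        ,   0.        ,   1.        ]]), 'xyz': array([0.3669942 , 0.32760945, 0.67735109]), 'orientation': array([ 0.72589144,  0.00763934, -2.68120521])}
top {'camera_matrix': array([[504.54015352,   0.        , 318.72908111],
       [  0.        , 504.54015352, 196.78472235],
       [  0.        ,   0.        ,   1.        ]]), 'xyz': array([ 0.49716895, -0.12722337,  0.95439266]), 'orientation': array([ 0.14230256,  0.01595706, -1.56255899])}
wrist {'camera_matrix': array([[344.59832439,   0.        , 316.72609646],
       [  0.        , 344.59832439, 202.22199436],
       [  0.        ,   0.        ,   1.        ]]), 'xyz': array([ 0.23096458, -0.47883623,  0.37394481]), 'orientation': array([-3.33417905e-01,  9.21849290e-04, -1.28025045e+00])}
```

View pics/side0.png

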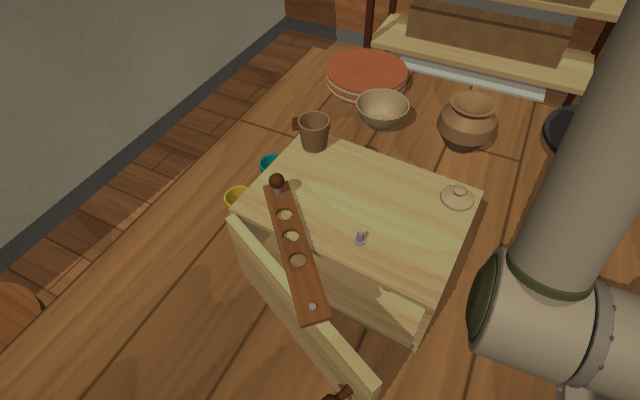

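View pics/top0.png

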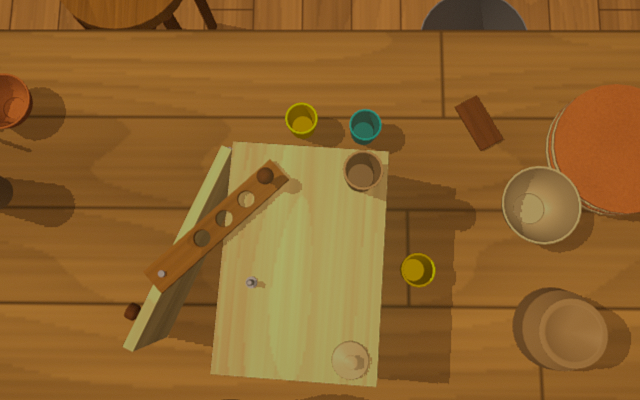

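View pics/wrist0.png

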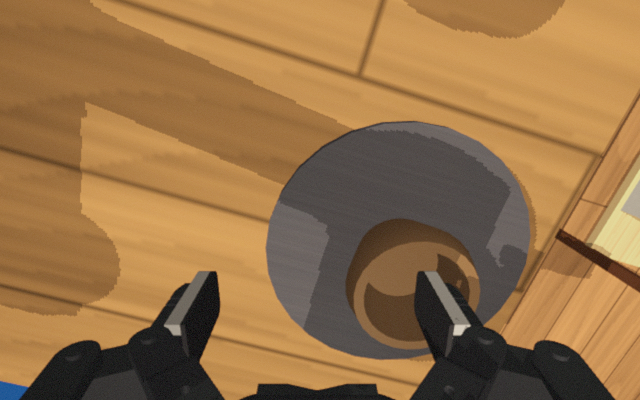

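The clay cup is the brown one at top (362,171), side (314,132). It stands on the cupboard's back corner on the hinge side. The turquoise cup (365,125) and the yellow ones (302,118) and (418,270) stand on the table, so they are not meant. The ball is at top (265,175), side (277,181); the peg at top (252,282), side (360,238). Next: enlarged crops.

```bash
python3 - <<'E'
import pickle,cv2,numpy as np
C=pickle.load(open('c0.pkl','rb'))
a=cv2.resize(C['top']['img'][130:310,140:400],None,fx=3,fy=3,interpolation=cv2.INTER_CUBIC)
b=cv2.resize(C['side']['img'][110:330,220:400],None,fx=2.7,fy=2.7,interpolation=cv2.INTER_CUBIC)
cv2.imwrite('pics/ct.png',a);cv2.imwrite('pics/cs.png',b)
E
```

```text
(no output)
```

View pics/ct.png

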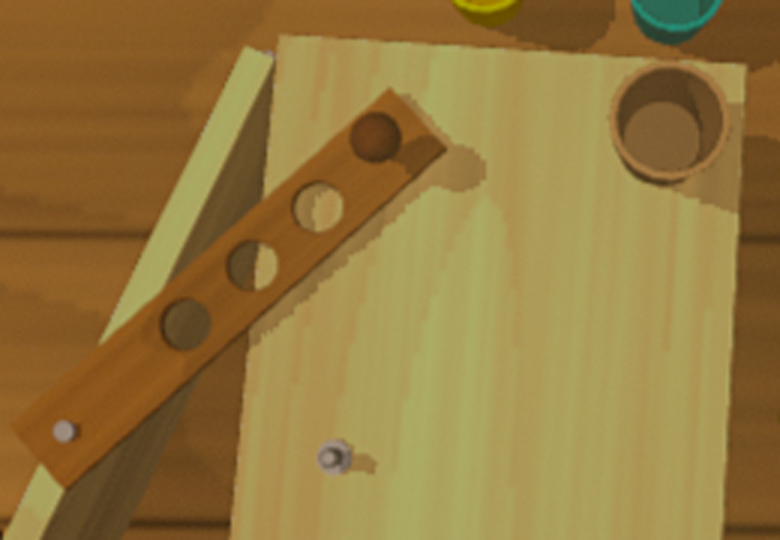

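View pics/cs.png

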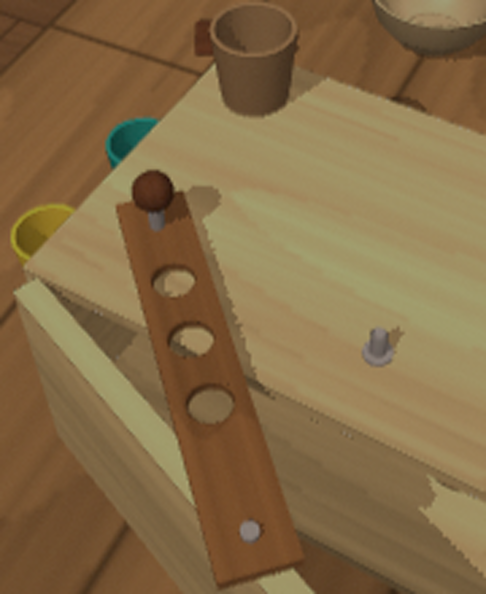

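```bash
python3 - <<'E'
import pickle
from h import *
C=pickle.load(open('c0.pkl','rb'));T=C['top'];S=C['side']
def p(n,t,s):
    x,res=tri((T,*t),(S,*s));print(n,x.round(4),np.round(res,4));return x
ball=p('ball',(265,175.7),(276.7,180.7))
peg=p('pegfoot',(251,282.3),(359.6,240.4))
pin=p('pin',(161.3,273.7),(312.6,306.7))
hole=p('midhole',(224,218.3),(290.7,235.6))
z=peg[2]
for z in(.17,.174):
  cs=[plane(T,u,v,z)for u,v in((232.7,142),(388,152),(377,386),(211,375))];print(np.round(cs,4))
  print([round(float(np.linalg.norm(cs[i]-cs[(i+1)%4])),3) for i in range(4)])
  print('peg',plane(T,251,282.3,z),plane(S,359.6,240.4,z), 'back dirs',(cs[1]-cs[0]),(cs[2]-cs[3]))
print('cup rim',plane(T,362,170,.23), 'lid',plane(T,351,360,.18))
print('ball@.212',plane(T,265,175.7,.212),plane(S,276.7,180.7,.212), np.linalg.norm((ball-pin)[:2]))
E
```

```text
ball [ 0.6341 -0.0341  0.2124] [0.0008 0.0008]
pegfoot [ 0.4759 -0.0113  0.1732] [0.0003 0.0003]
pin [0.4878 0.123  0.1861] [0.0004 0.0004]
midhole [0.573  0.0319 0.1805] [0.0005 0.0005]
[[ 0.6972  0.0246  0.17  ]
 [ 0.6819 -0.2232  0.17  ]
 [ 0.3256 -0.2028  0.17  ]
 [ 0.3385  0.0456  0.17  ]]
[0.248, 0.357, 0.249, 0.359]
peg [ 0.47608435 -0.01077939  0.17      ] [ 0.47624563 -0.01354011  0.17      ] back dirs [-0.01526013 -0.24777687  0.        ] [-0.01290093 -0.24844796  0.        ]
[[ 0.6962  0.0238  0.174 ]
 [ 0.681  -0.2227  0.174 ]
 [ 0.3264 -0.2025  0.174 ]
 [ 0.3393  0.0447  0.174 ]]
[0.247, 0.355, 0.248, 0.358]
peg [ 0.47619187 -0.0113732   0.174     ] [ 0.47538428 -0.01085046  0.174     ] back dirs [-0.01518231 -0.24651334  0.        ] [-0.01283514 -0.247181    0.        ]
cup rim [ 0.64073872 -0.17765193  0.23      ] lid [ 0.36419873 -0.16374732  0.18      ]
ball@.212 [ 0.63487568 -0.03373235  0.212     ] [ 0.63353679 -0.03459243  0.212     ] 0.21472479921875637
```

```bash
cat >> h.py <<'E'
def totool(d,rot):
    return R.from_euler('xyz',rot).as_matrix().T@np.array(d)/.025
E
python3 - <<'E'
from h import *
from rig import r
o=r.get_obs();print(totool(np.array([.634,-.034,.36])-o['eef_pos'],o['tool_rot']))
E
```

```text
[ 23.8967746  -12.39938736  -5.14825115]
```

Request:
{"api": "step_arm", "payload": {
  "increments": [
    {"z": -1, "gripper": 1},
    {"z": -1},
    {"z": -1},
    {"z": -1},
    {"z": -1},
    {"x": 1, "y": -0.52},
    {"x": 1, "y": -0.52},
    {"x": 1, "y": -0.52},
    {"x": 1, "y": -0.52},
    {"x": 1, "y": -0.52},
    {"x": 1, "y": -0.52},
    {"x": 1, "y": -0.52},
    {"x": 1, "y": -0.52},
    {"x": 1, "y": -0.52},
    {"x": 1, "y": -0.52},
    {"x": 1, "y": -0.52},
    {"x": 1, "y": -0.52}
  ]
}}

```text
validation failed for argument at $.in...
```

Request:
{"api": "step_arm", "payload": {
  "increments": [
    {"x": 1, "y": -0.52},
    {"x": 1, "y": -0.52},
    {"x": 1, "y": -0.52},
    {"x": 1, "y": -0.52},
    {"x": 1, "y": -0.52},
    {"x": 1, "y": -0.52},
    {"x": 1, "y": -0.52},
    {"x": 1, "y": -0.52},
    {"x": 1, "y": -0.52},
    {"x": 1, "y": -0.52},
    {"x": 0.9, "y": -0.52},
    {"x": 1, "y": -0.48}
  ]
}}

```text
validation failed for argument at $.in...
```

Request:
{"api": "step_arm", "payload": {
  "increments": [
    {"az": -1},
    {"az": -1},
    {"az": -1},
    {"az": -1},
    {"az": -1},
    {"az": -1},
    {"az": -1},
    {"az": -1},
    {"az": -1},
    {"az": -1},
    {"az": -1},
    {"az": -1},
    {"az": -1},
    {"az": -1},
    {"az": -1},
    {"az": -1},
    {"az": -1},
    {"az": -1},
    {"az": -1},
    {"az": -1}
  ]
}}

```text
validation failed for argument at $.in...
```

Request:
{"api": "step_arm", "payload": {
  "increments": [
    {"az": -1},
    {"az": -1},
    {"az": -1},
    {"az": -1},
    {"az": -1},
    {"az": -0.4},
    {},
    {}
  ]
}}

```text
validation failed for argument at $.in...
```

```bash
python3 - <<'E'
from h import *
from rig import r
o=r.get_obs();print(o['t'],o['eef_pos'],o['tool_rot'],o['qpos'],o['wrist_force'])
C={}
for n in('wrist','side'):
  C[n]=r.read_camera(n);cv2.imwrite(f'pics/{n}1.png',C[n]['img'])
pickle.dump(C,open('c1.pkl','wb'))
print('pred ball wrist',proj(C['wrist'],[.634,-.034,.2124]))
print(totool(np.array([.634,-.034,.192])-o['eef_pos'],o['tool_rot']))
E
```

```text
0.15 [ 0.15100352 -0.50261973  0.23086574] [-3.14064801e+00 -2.26343407e-04  2.91800509e-01] [-1.50240588e+00  3.13326411e-01  1.49825797e+00  1.17639516e-05
  1.33097958e+00 -2.23412964e-01] [-0.97206865 -0.26309374  0.35910426]
pred ball wrist [ 7374.53339416 12432.25215316]
[ 23.89525357 -12.39303938   1.57174568]
```

View pics/wrist1.png

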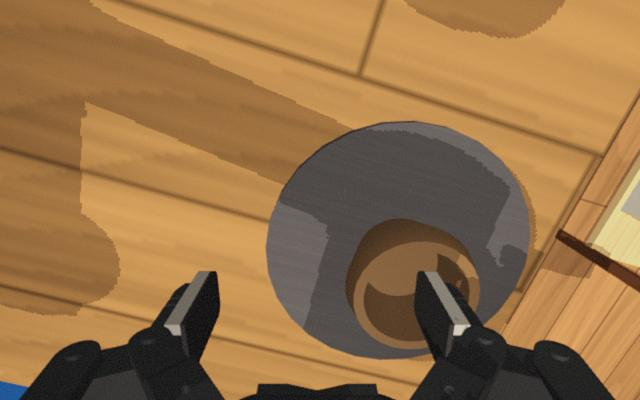

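The calls were refused, so every row probably needs all its keys.

Request:
{"api": "step_arm", "payload": {
  "increments": [
    {"x": 0, "y": 0, "z": -1, "ax": 0, "ay": 0, "az": 0, "gripper": 1},
    {"x": 0, "y": 0, "z": -1, "ax": 0, "ay": 0, "az": 0, "gripper": 1},
    {"x": 0, "y": 0, "z": -1, "ax": 0, "ay": 0, "az": 0, "gripper": 1},
    {"x": 0, "y": 0, "z": -1, "ax": 0, "ay": 0, "az": 0, "gripper": 1},
    {"x": 0, "y": 0, "z": -1, "ax": 0, "ay": 0, "az": 0, "gripper": 1}
  ]
}}

```text
t: 0.88
eef_pos: [0.151, -0.5027, 0.357]
tool_rot: [-3.141, -0.0, 0.292]
wrist_force: [-0.1, 0.5, -0.2]
gripper_width: 0.0854
```

Request:
{"api": "step_arm", "payload": {
  "increments": [
    {"x": 1, "y": -0.52, "z": 0, "ax": 0, "ay": 0, "az": 0, "gripper": 1},
    {"x": 1, "y": -0.52, "z": 0, "ax": 0, "ay": 0, "az": 0, "gripper": 1},
    {"x": 1, "y": -0.52, "z": 0, "ax": 0, "ay": 0, "az": 0, "gripper": 1},
    {"x": 1, "y": -0.52, "z": 0, "ax": 0, "ay": 0, "az": 0, "gripper": 1},
    {"x": 1, "y": -0.52, "z": 0, "ax": 0, "ay": 0, "az": 0, "gripper": 1},
    {"x": 1, "y": -0.52, "z": 0, "ax": 0, "ay": 0, "az": 0, "gripper": 1},
    {"x": 1, "y": -0.52, "z": 0, "ax": 0, "ay": 0, "az": 0, "gripper": 1},
    {"x": 1, "y": -0.52, "z": 0, "ax": 0, "ay": 0, "az": 0, "gripper": 1},
    {"x": 1, "y": -0.52, "z": 0, "ax": 0, "ay": 0, "az": 0, "gripper": 1},
    {"x": 1, "y": -0.52, "z": 0, "ax": 0, "ay": 0, "az": 0, "gripper": 1},
    {"x": 1, "y": -0.52, "z": 0, "ax": 0, "ay": 0, "az": 0, "gripper": 1},
    {"x": 1, "y": -0.52, "z": 0, "ax": 0, "ay": 0, "az": 0, "gripper": 1}
  ]
}}

```text
t: 2.38
eef_pos: [0.394, -0.2664, 0.3562]
tool_rot: [-3.141, 0.0, 0.292]
wrist_force: [-0.0, 0.5, -0.4]
gripper_width: 0.0854
```

Request:
{"api": "step_arm", "payload": {
  "increments": [
    {"x": 1, "y": -0.52, "z": 0, "ax": 0, "ay": 0, "az": 0, "gripper": 1},
    {"x": 1, "y": -0.52, "z": 0, "ax": 0, "ay": 0, "az": 0, "gripper": 1},
    {"x": 1, "y": -0.52, "z": 0, "ax": 0, "ay": 0, "az": 0, "gripper": 1},
    {"x": 1, "y": -0.52, "z": 0, "ax": 0, "ay": 0, "az": 0, "gripper": 1},
    {"x": 1, "y": -0.52, "z": 0, "ax": 0, "ay": 0, "az": 0, "gripper": 1},
    {"x": 1, "y": -0.52, "z": 0, "ax": 0, "ay": 0, "az": 0, "gripper": 1},
    {"x": 1, "y": -0.52, "z": 0, "ax": 0, "ay": 0, "az": 0, "gripper": 1},
    {"x": 1, "y": -0.52, "z": 0, "ax": 0, "ay": 0, "az": 0, "gripper": 1},
    {"x": 1, "y": -0.52, "z": 0, "ax": 0, "ay": 0, "az": 0, "gripper": 1},
    {"x": 1, "y": -0.52, "z": 0, "ax": 0, "ay": 0, "az": 0, "gripper": 1},
    {"x": 0.9, "y": -0.5, "z": 0, "ax": 0, "ay": 0, "az": 0, "gripper": 1},
    {"x": 1, "y": -0.5, "z": 0, "ax": 0, "ay": 0, "az": 0, "gripper": 1}
  ]
}}

```text
t: 3.88
eef_pos: [0.6343, -0.0324, 0.3562]
tool_rot: [-3.141, 0.0, 0.292]
wrist_force: [-0.7, -0.2, 0.4]
gripper_width: 0.0857
```

Request:
{"api": "step_arm", "payload": {
  "increments": [
    {"x": 0, "y": 0, "z": 0, "ax": 0, "ay": 0, "az": -1, "gripper": 1},
    {"x": 0, "y": 0, "z": 0, "ax": 0, "ay": 0, "az": -1, "gripper": 1},
    {"x": 0, "y": 0, "z": 0, "ax": 0, "ay": 0, "az": -1, "gripper": 1},
    {"x": 0, "y": 0, "z": 0, "ax": 0, "ay": 0, "az": -1, "gripper": 1},
    {"x": 0, "y": 0, "z": 0, "ax": 0, "ay": 0, "az": -1, "gripper": 1},
    {"x": 0, "y": 0, "z": 0, "ax": 0, "ay": 0, "az": -1, "gripper": 1},
    {"x": 0, "y": 0, "z": 0, "ax": 0, "ay": 0, "az": -1, "gripper": 1},
    {"x": 0, "y": 0, "z": 0, "ax": 0, "ay": 0, "az": -1, "gripper": 1},
    {"x": 0, "y": 0, "z": 0, "ax": 0, "ay": 0, "az": -1, "gripper": 1},
    {"x": 0, "y": 0, "z": 0, "ax": 0, "ay": 0, "az": -1, "gripper": 1},
    {"x": 0, "y": 0, "z": 0, "ax": 0, "ay": 0, "az": -1, "gripper": 1},
    {"x": 0, "y": 0, "z": 0, "ax": 0, "ay": 0, "az": -1, "gripper": 1},
    {"x": 0, "y": 0, "z": 0, "ax": 0, "ay": 0, "az": -1, "gripper": 1}
  ]
}}

```text
t: 5.5
eef_pos: [0.6338, -0.0331, 0.3561]
tool_rot: [-3.141, -0.0, 1.334]
wrist_force: [0.3, 1.2, -0.5]
gripper_width: 0.0853
```

Request:
{"api": "step_arm", "payload": {
  "increments": [
    {"x": 0, "y": 0, "z": 0, "ax": 0, "ay": 0, "az": -1, "gripper": 1},
    {"x": 0, "y": 0, "z": 0, "ax": 0, "ay": 0, "az": -1, "gripper": 1},
    {"x": 0, "y": 0, "z": 0, "ax": 0, "ay": 0, "az": -1, "gripper": 1},
    {"x": 0, "y": 0, "z": 0, "ax": 0, "ay": 0, "az": -1, "gripper": 1},
    {"x": 0, "y": 0, "z": 0, "ax": 0, "ay": 0, "az": -1, "gripper": 1},
    {"x": 0, "y": 0, "z": 0, "ax": 0, "ay": 0, "az": -1, "gripper": 1},
    {"x": 0, "y": 0, "z": 0, "ax": 0, "ay": 0, "az": -1, "gripper": 1},
    {"x": 0, "y": 0, "z": 0, "ax": 0, "ay": 0, "az": -1, "gripper": 1},
    {"x": 0, "y": 0, "z": 0, "ax": 0, "ay": 0, "az": -1, "gripper": 1},
    {"x": 0, "y": 0, "z": 0, "ax": 0, "ay": 0, "az": -1, "gripper": 1},
    {"x": 0, "y": 0, "z": 0, "ax": 0, "ay": 0, "az": -1, "gripper": 1},
    {"x": 0, "y": 0, "z": 0, "ax": 0, "ay": 0, "az": -1, "gripper": 1},
    {"x": 0, "y": 0, "z": 0, "ax": 0, "ay": 0, "az": -0.4, "gripper": 1},
    {"x": 0, "y": 0, "z": 0, "ax": 0, "ay": 0, "az": 0, "gripper": 1}
  ]
}}

```text
t: 7.25
eef_pos: [0.6338, -0.0331, 0.3562]
tool_rot: [-3.141, -0.0, 2.323]
wrist_force: [-0.4, -0.4, 0.5]
gripper_width: 0.0854
```

```bash
python3 - <<'E'
from h import *
from rig import r
o=r.get_obs();print(o['t'],o['eef_pos'],o['tool_rot'],o['qpos'],o['wrist_force'])
C={}
for n in('wrist','side'):
  C[n]=r.read_camera(n);cv2.imwrite(f'pics/{n}1.png',C[n]['img'])
pickle.dump(C,open('c1.pkl','wb'))
print('pred ball wrist',proj(C['wrist'],[.634,-.034,.2124]))
print(totool(np.array([.634,-.034,.192])-o['eef_pos'],o['tool_rot']))
E
```

```text
7.25 [ 0.63380615 -0.03306229  0.3561857 ] [-3.14149600e+00 -1.44712251e-04  2.32298368e+00] [-2.36403743e-01  5.40924531e-01  8.46977935e-01 -1.17912449e-06
  1.75386421e+00 -9.88591318e-01] [-0.3872279  -0.37501743  0.50939454]
pred ball wrist [317.52952295 187.2938584 ]
[-0.03363665 -0.01933044  6.56742515]
```

View pics/wrist1.png

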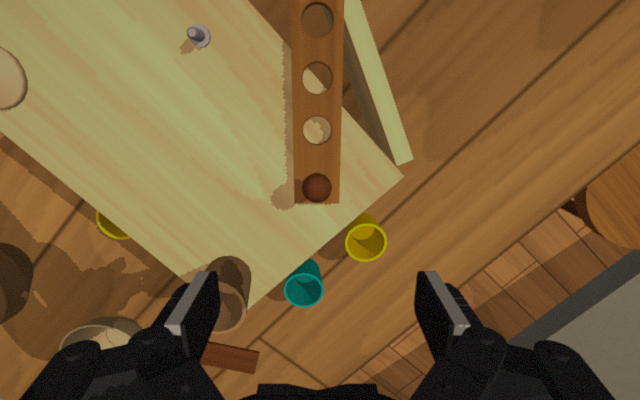

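The wrist view shows the ball at (316,187), against a predicted (317.5,187.3). The bar runs straight up the image at x≈317, so the jaws are square to it. The left finger is clear of the cup. Descending and gripping.

Request:
{"api": "step_arm", "payload": {
  "increments": [
    {"x": 0, "y": 0, "z": 1, "ax": 0, "ay": 0, "az": 0, "gripper": 1},
    {"x": 0, "y": 0, "z": 1, "ax": 0, "ay": 0, "az": 0, "gripper": 1},
    {"x": 0, "y": 0, "z": 1, "ax": 0, "ay": 0, "az": 0, "gripper": 1},
    {"x": 0, "y": 0, "z": 1, "ax": 0, "ay": 0, "az": 0, "gripper": 1},
    {"x": 0, "y": 0, "z": 0.9, "ax": 0, "ay": 0, "az": 0, "gripper": 1},
    {"x": 0, "y": 0, "z": 0.8, "ax": 0, "ay": 0, "az": 0, "gripper": 1},
    {"x": 0, "y": 0, "z": 0.5, "ax": 0, "ay": 0, "az": 0, "gripper": 1},
    {"x": 0, "y": 0, "z": 0.35, "ax": 0, "ay": 0, "az": 0, "gripper": 1},
    {"x": 0, "y": 0, "z": 0, "ax": 0, "ay": 0, "az": 0, "gripper": 1}
  ]
}}

```text
t: 8.48
eef_pos: [0.6337, -0.0331, 0.1923]
tool_rot: [-3.141, -0.0, 2.324]
wrist_force: [0.7, 0.5, -0.6]
gripper_width: 0.0857
```

Request:
{"api": "step_arm", "payload": {
  "increments": [
    {"x": 0, "y": 0, "z": 0, "ax": 0, "ay": 0, "az": 0, "gripper": 0},
    {"x": 0, "y": 0, "z": 0, "ax": 0, "ay": 0, "az": 0, "gripper": 0},
    {"x": 0, "y": 0, "z": 0, "ax": 0, "ay": 0, "az": 0, "gripper": 0},
    {"x": 0, "y": 0, "z": 0, "ax": 0, "ay": 0, "az": 0, "gripper": 0},
    {"x": 0, "y": 0, "z": 0, "ax": 0, "ay": 0, "az": 0, "gripper": 0},
    {"x": 0, "y": 0, "z": 0, "ax": 0, "ay": 0, "az": 0, "gripper": 0},
    {"x": 0, "y": 0, "z": 0, "ax": 0, "ay": 0, "az": 0, "gripper": 0},
    {"x": 0, "y": 0, "z": 0, "ax": 0, "ay": 0, "az": 0, "gripper": 0}
  ],
  "newtons": 50
}}

```text
t: 9.48
eef_pos: [0.6338, -0.0331, 0.1926]
tool_rot: [3.142, 0.0, 2.324]
wrist_force: [0.8, -0.8, 0.2]
gripper_width: 0.0237
```

```bash
python3 - <<'E'
from h import *
from rig import r
o=r.get_obs();print(o['t'],o['eef_pos'],o['tool_rot'],o['wrist_force'],o['gripper_width'])
ims=[]
C=r.read_camera('wrist');cv2.imwrite('pics/wrist2.png',C['img'])
pin=np.array([.4878,.123]);pinF=np.array([.483,.1135])
th0,th1=np.arctan2(-.157,.1463),np.arctan2(-.998,-.0565)
print(th0,th1)
# grasp path for ball -> TCP = ball + offset of current
ball0=np.array([.634,-.034,.2124]);off=o['eef_pos']-ball0
L,h0=.2147,.030
def ball(p,th,phi):
    rho=L*np.cos(phi)-h0*np.sin(phi);h=L*np.sin(phi)+h0*np.cos(phi)-h0
    return np.r_[p+rho*np.array([np.cos(th),np.sin(th)]),.2124+h]
prev=ball(pin,th0,0);print('fit',prev-ball0)
def seq(n,f,yaws):
    global prev
    for i in range(n):
        b=f((i+1)/n);y=yaws(i/n)
        d=(b-prev)/.025;x=np.array([np.cos(y),np.sin(y)]);yy=np.array([np.sin(y),-np.cos(y)])
        print(i,np.round([d[:2]@x,d[:2]@yy,-d[2]],2),'dyaw/.08',round(-(yaws(1/n)-yaws(0))/.08,2),b.round(4));prev=b
Y=o['tool_rot'][2]
print('lift');seq(6,lambda s:ball(pin,th0,.31*s),lambda s:Y)
print('swing');seq(16,lambda s:ball(pin+(pinF-pin)*s,th0+(th1-th0)*s,.31),lambda s:Y+(th1-th0)*s)
print('lower');seq(8,lambda s:ball(pinF,th1,.31*(1-s)),lambda s:Y+(th1-th0))
E
```

```text
9.475 [ 0.63383564 -0.03311209  0.19257556] [3.14152757e+00 1.69282123e-04 2.32375103e+00] [ 0.75538891 -0.76645845  0.24240186] 0.02370143285136224
-0.8206621406830361 -1.627349186412549
fit [ 1.68920239e-04 -7.39608851e-05  0.00000000e+00]
lift
0 [ 0.07  0.   -0.44] dyaw/.08 -0.0 [ 0.6329 -0.0327  0.2234]
1 [ 0.1   0.   -0.44] dyaw/.08 -0.0 [ 0.6313 -0.031   0.2344]
2 [ 0.12  0.   -0.43] dyaw/.08 -0.0 [ 0.6293 -0.0288  0.2452]
3 [ 0.14  0.   -0.43] dyaw/.08 -0.0 [ 0.6269 -0.0262  0.2558]
4 [ 0.16  0.   -0.42] dyaw/.08 -0.0 [ 0.6241 -0.0233  0.2663]
5 [ 0.18  0.   -0.41] dyaw/.08 -0.0 [ 0.621  -0.0199  0.2765]
swing
0 [ 0.   -0.42 -0.  ] dyaw/.08 0.63 [ 0.6133 -0.027   0.2765]
1 [ 0.   -0.42 -0.  ] dyaw/.08 0.63 [ 0.6053 -0.0338  0.2765]
2 [-0.   -0.42 -0.  ] dyaw/.08 0.63 [ 0.597  -0.0401  0.2765]
3 [-0.   -0.42 -0.  ] dyaw/.08 0.63 [ 0.5884 -0.046   0.2765]
4 [-0.   -0.42 -0.  ] dyaw/.08 0.63 [ 0.5796 -0.0516  0.2765]
5 [-0.   -0.42 -0.  ] dyaw/.08 0.63 [ 0.5705 -0.0566  0.2765]
6 [-0.01 -0.41 -0.  ] dyaw/.08 0.63 [ 0.5613 -0.0613  0.2765]
7 [-0.01 -0.41 -0.  ] dyaw/.08 0.63 [ 0.5
[... 324 characters left out ...]
  0.2765]
13 [-0.01 -0.41 -0.  ] dyaw/.08 0.63 [ 0.4922 -0.0804  0.2765]
14 [-0.01 -0.41 -0.  ] dyaw/.08 0.63 [ 0.4821 -0.0812  0.2765]
15 [-0.01 -0.41 -0.  ] dyaw/.08 0.63 [ 0.472  -0.0815  0.2765]
lower
0 [-0.14 -0.    0.31] dyaw/.08 -0.0 [ 0.4718 -0.085   0.2688]
1 [-0.13 -0.    0.31] dyaw/.08 -0.0 [ 0.4716 -0.0882  0.2611]
2 [-0.12 -0.    0.32] dyaw/.08 -0.0 [ 0.4714 -0.0911  0.2532]
3 [-0.1  -0.    0.32] dyaw/.08 -0.0 [ 0.4713 -0.0937  0.2452]
4 [-0.09 -0.    0.32] dyaw/.08 -0.0 [ 0.4711 -0.0959  0.2371]
5 [-0.08 -0.    0.33] dyaw/.08 -0.0 [ 0.471  -0.0979  0.2289]
6 [-0.07 -0.    0.33] dyaw/.08 -0.0 [ 0.4709 -0.0995  0.2207]
7 [-0.05 -0.    0.33] dyaw/.08 -0.0 [ 0.4709 -0.1009  0.2124]
```

View pics/wrist2.png

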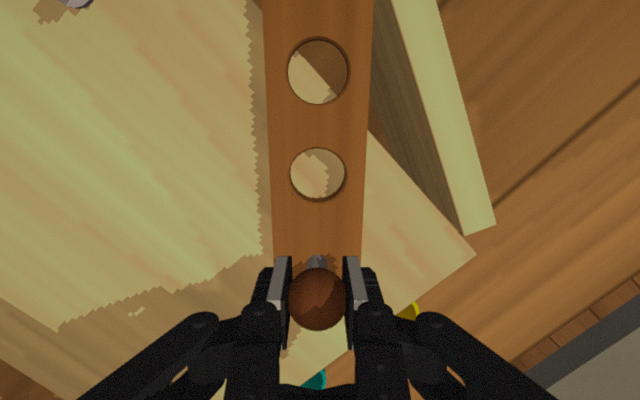

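The ball sits between the pads at (317,298) with an opening of 23.7 mm. Lifting along the arc.

Request:
{"api": "step_arm", "payload": {
  "increments": [
    {"x": 0.07, "y": 0, "z": -0.44, "ax": 0, "ay": 0, "az": 0, "gripper": 0},
    {"x": 0.1, "y": 0, "z": -0.44, "ax": 0, "ay": 0, "az": 0, "gripper": 0},
    {"x": 0.12, "y": 0, "z": -0.43, "ax": 0, "ay": 0, "az": 0, "gripper": 0},
    {"x": 0.14, "y": 0, "z": -0.43, "ax": 0, "ay": 0, "az": 0, "gripper": 0},
    {"x": 0.16, "y": 0, "z": -0.42, "ax": 0, "ay": 0, "az": 0, "gripper": 0},
    {"x": 0.18, "y": 0, "z": -0.41, "ax": 0, "ay": 0, "az": 0, "gripper": 0},
    {"x": 0, "y": 0, "z": 0, "ax": 0, "ay": 0, "az": 0, "gripper": 0}
  ]
}}

```text
t: 10.4
eef_pos: [0.6207, -0.0189, 0.2578]
tool_rot: [3.141, 0.002, 2.324]
wrist_force: [-0.2, -0.9, -1.0]
gripper_width: 0.0231
```

```bash
python3 - <<'E'
from h import *
from rig import r
o=r.get_obs();print(o['t'],o['eef_pos'],o['wrist_force'],o['ft_torque'],o['gripper_width'])
a=r.read_camera('wrist')['img'];b=r.read_camera('top')['img']
cv2.imwrite('pics/l3.png',np.vstack([a[::1],b])[:, :][::2,::2] if 0 else cv2.resize(np.hstack([a,b]),(800,250)))
E
```

```text
10.4 [ 0.62072407 -0.01887061  0.25784159] [-0.1980789  -0.87432836 -0.9990056 ] [-0.17358518 -0.1305527   0.04408263] 0.023135078157297366
```

View pics/l3.png

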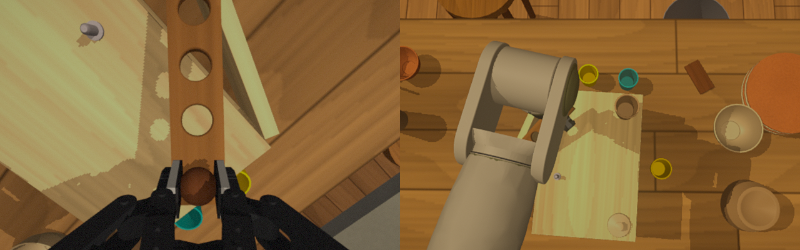

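Request:
{"api": "step_arm", "payload": {
  "increments": [
    {"x": 0, "y": -0.42, "z": 0, "ax": 0, "ay": 0, "az": 0.63, "gripper": 0},
    {"x": 0, "y": -0.42, "z": 0, "ax": 0, "ay": 0, "az": 0.63, "gripper": 0},
    {"x": 0, "y": -0.42, "z": 0, "ax": 0, "ay": 0, "az": 0.63, "gripper": 0},
    {"x": 0, "y": -0.42, "z": 0, "ax": 0, "ay": 0, "az": 0.63, "gripper": 0},
    {"x": 0, "y": -0.42, "z": 0, "ax": 0, "ay": 0, "az": 0.63, "gripper": 0},
    {"x": 0, "y": -0.42, "z": 0, "ax": 0, "ay": 0, "az": 0.63, "gripper": 0},
    {"x": 0, "y": -0.41, "z": 0, "ax": 0, "ay": 0, "az": 0.63, "gripper": 0},
    {"x": -0.01, "y": -0.41, "z": 0, "ax": 0, "ay": 0, "az": 0.63, "gripper": 0}
  ]
}}

```text
t: 11.5
eef_pos: [0.5507, -0.0649, 0.2569]
tool_rot: [3.141, 0.0, 1.917]
wrist_force: [2.2, 0.7, -1.9]
gripper_width: 0.0235
```

Request:
{"api": "step_arm", "payload": {
  "increments": [
    {"x": -0.01, "y": -0.41, "z": 0, "ax": 0, "ay": 0, "az": 0.63, "gripper": 0},
    {"x": -0.01, "y": -0.41, "z": 0, "ax": 0, "ay": 0, "az": 0.63, "gripper": 0},
    {"x": -0.01, "y": -0.41, "z": 0, "ax": 0, "ay": 0, "az": 0.63, "gripper": 0},
    {"x": -0.01, "y": -0.41, "z": 0, "ax": 0, "ay": 0, "az": 0.63, "gripper": 0},
    {"x": -0.01, "y": -0.41, "z": 0, "ax": 0, "ay": 0, "az": 0.63, "gripper": 0},
    {"x": -0.01, "y": -0.41, "z": 0, "ax": 0, "ay": 0, "az": 0.63, "gripper": 0},
    {"x": -0.01, "y": -0.41, "z": 0, "ax": 0, "ay": 0, "az": 0.63, "gripper": 0},
    {"x": -0.01, "y": -0.41, "z": 0, "ax": 0, "ay": 0, "az": 0.63, "gripper": 0},
    {"x": 0, "y": 0, "z": 0, "ax": 0, "ay": 0, "az": 0, "gripper": 0}
  ]
}}

```text
t: 12.62
eef_pos: [0.471, -0.0807, 0.2571]
tool_rot: [3.141, 0.0, 1.516]
wrist_force: [2.6, -0.6, -1.9]
gripper_width: 0.023
```

```bash
python3 - <<'E'
from h import *
from rig import r
o=r.get_obs();print(o['t'],o['eef_pos'],o['tool_rot'],o['wrist_force'],o['ft_torque'],o['gripper_width'])
C={n:r.read_camera(n) for n in('wrist','side')}
pickle.dump(C,open('c4.pkl','wb'))
print('peg foot',proj(C['wrist'],[.4759,-.0113,.172]),'peg top',proj(C['wrist'],[.4759,-.0113,.194]))
cv2.imwrite('pics/w4.png',C['wrist']['img']);cv2.imwrite('pics/s4.png',C['side']['img'])
E
```

```text
12.625 [ 0.4709698  -0.08071819  0.25708969] [3.14077685e+00 2.71058978e-04 1.51589880e+00] [ 2.59913423 -0.62173175 -1.93000142] [-0.31085295 -0.42053792 -0.44217322] 0.022990076433841065
peg foot [319.86032439 106.65294719] peg top [320.21384301 109.15171082]
```

View pics/w4.png

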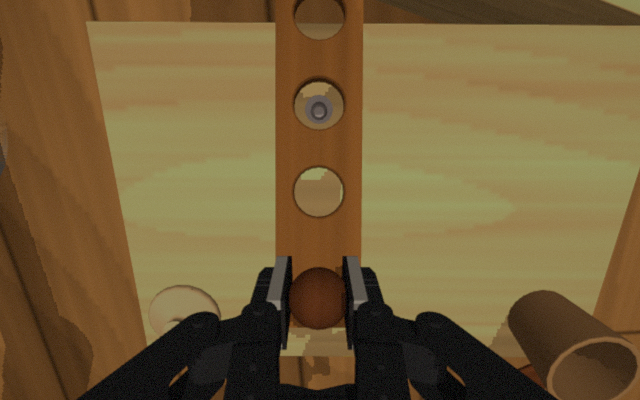

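View pics/s4.png

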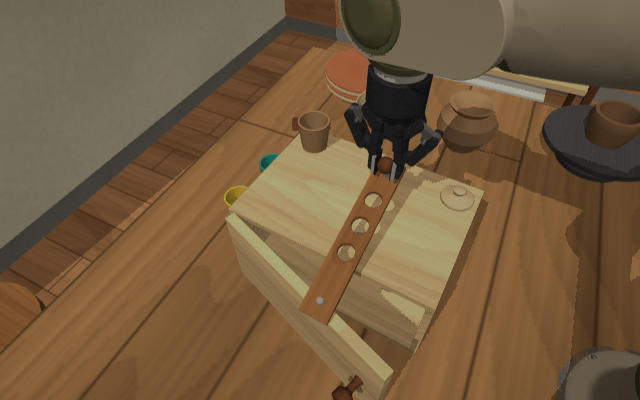

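In the wrist view the peg at (319,110) shows through the middle hole at (319,105). The bar is aligned and the cup is untouched. Lowering, stopping before the last 8 mm to look.

Request:
{"api": "step_arm", "payload": {
  "increments": [
    {"x": -0.14, "y": 0, "z": 0.31, "ax": 0, "ay": 0, "az": 0, "gripper": 0},
    {"x": -0.13, "y": 0, "z": 0.31, "ax": 0, "ay": 0, "az": 0, "gripper": 0},
    {"x": -0.12, "y": 0, "z": 0.32, "ax": 0, "ay": 0, "az": 0, "gripper": 0},
    {"x": -0.1, "y": 0, "z": 0.32, "ax": 0, "ay": 0, "az": 0, "gripper": 0},
    {"x": -0.09, "y": 0, "z": 0.32, "ax": 0, "ay": 0, "az": 0, "gripper": 0},
    {"x": 0, "y": 0, "z": 0, "ax": 0, "ay": 0, "az": 0, "gripper": 0}
  ]
}}

```text
t: 13.48
eef_pos: [0.4696, -0.0947, 0.2164]
tool_rot: [-3.138, -0.001, 1.519]
wrist_force: [-2.2, 0.9, 0.6]
gripper_width: 0.0231
```

```bash
python3 - <<'E'
from h import *
from rig import r
o=r.get_obs();print(o['t'],o['eef_pos'],o['wrist_force'],o['gripper_width'])
a=r.read_camera('wrist');cv2.imwrite('pics/w5.png',cv2.resize(a['img'][0:360,160:480],None,fx=1.6,fy=1.6))
E
```

```text
13.475 [ 0.46963958 -0.09467184  0.21635152] [-2.23099639  0.87616407  0.61334847] 0.023093496085220516
```

View pics/w5.png

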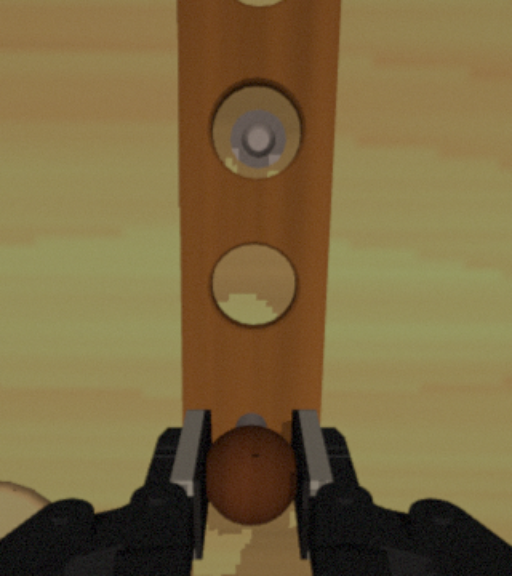

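The peg is centred in the middle hole: crop (258,138) in a hole at (256,130). Finishing the descent.

Request:
{"api": "step_arm", "payload": {
  "increments": [
    {"x": -0.08, "y": 0, "z": 0.33, "ax": 0, "ay": 0, "az": 0, "gripper": 0},
    {"x": -0.07, "y": 0, "z": 0.33, "ax": 0, "ay": 0, "az": 0, "gripper": 0},
    {"x": -0.05, "y": 0, "z": 0.31, "ax": 0, "ay": 0, "az": 0, "gripper": 0},
    {"x": 0, "y": 0, "z": 0, "ax": 0, "ay": 0, "az": 0, "gripper": 0}
  ]
}}

```text
t: 14.02
eef_pos: [0.4702, -0.1001, 0.1926]
tool_rot: [-3.141, -0.0, 1.517]
wrist_force: [1.0, 0.5, 2.0]
gripper_width: 0.0228
```

```bash
python3 - <<'E'
from h import *
from rig import r
o=r.get_obs();print(o['t'],o['eef_pos'],o['wrist_force'],o['gripper_width'])
a=r.read_camera('wrist');cv2.imwrite('pics/w6.png',cv2.resize(a['img'][0:360,160:480],None,fx=1.6,fy=1.6))
E
```

```text
14.025 [ 0.47024233 -0.1000506   0.19262439] [0.98937881 0.47118    1.97589299] 0.02284490470341808
```

View pics/w6.png

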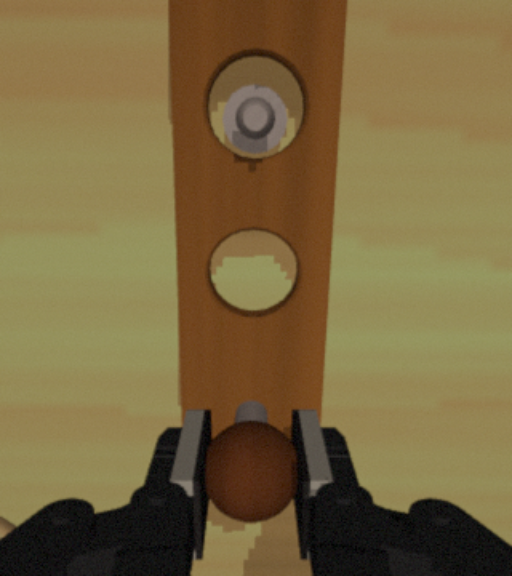

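The peg is inside the middle hole and the wrist force is only 2 N. Releasing and rising straight up.

Request:
{"api": "step_arm", "payload": {
  "increments": [
    {"x": 0, "y": 0, "z": 0, "ax": 0, "ay": 0, "az": 0, "gripper": 1},
    {"x": 0, "y": 0, "z": 0, "ax": 0, "ay": 0, "az": 0, "gripper": 1},
    {"x": 0, "y": 0, "z": 0, "ax": 0, "ay": 0, "az": 0, "gripper": 1},
    {"x": 0, "y": 0, "z": 0, "ax": 0, "ay": 0, "az": 0, "gripper": 1},
    {"x": 0, "y": 0, "z": 0, "ax": 0, "ay": 0, "az": 0, "gripper": 1},
    {"x": 0, "y": 0, "z": 0, "ax": 0, "ay": 0, "az": 0, "gripper": 1},
    {"x": 0, "y": 0, "z": -0.4, "ax": 0, "ay": 0, "az": 0, "gripper": 1},
    {"x": 0, "y": 0, "z": -0.8, "ax": 0, "ay": 0, "az": 0, "gripper": 1},
    {"x": 0, "y": 0, "z": -1, "ax": 0, "ay": 0, "az": 0, "gripper": 1},
    {"x": 0, "y": 0, "z": -1, "ax": 0, "ay": 0, "az": 0, "gripper": 1},
    {"x": 0, "y": 0, "z": -1, "ax": 0, "ay": 0, "az": 0, "gripper": 1},
    {"x": 0, "y": 0, "z": -1, "ax": 0, "ay": 0, "az": 0, "gripper": 1},
    {"x": 0, "y": 0, "z": 0, "ax": 0, "ay": 0, "az": 0, "gripper": 1}
  ]
}}

```text
t: 15.7
eef_pos: [0.4707, -0.1002, 0.3249]
tool_rot: [3.138, 0.002, 1.517]
wrist_force: [-0.2, -0.4, -1.6]
gripper_width: 0.0857
```

```bash
python3 - <<'E'
from h import *
from rig import r
o=r.get_obs();print(o['t'],o['eef_pos'],o['wrist_force'],o['gripper_width'])
C={n:r.read_camera(n) for n in('wrist','side')};pickle.dump(C,open('c7.pkl','wb'))
cv2.imwrite('pics/w7.png',C['wrist']['img']);cv2.imwrite('pics/s7.png',cv2.resize(C['side']['img'][90:370,220:500],None,fx=2.1,fy=2.1,interpolation=cv2.INTER_CUBIC))
W,S=C['wrist'],C['side']
for n,z,off in(('ball',.2124,.09),('hole up',.182,0),('pegtop',.194,0),('foot',.172,0)):
    X=[.4759-.0565*off,-.0113-.998*off,z];print(n,proj(W,X).round(1),((proj(S,X)-[220,90])*2.1).round(1))
E
```

```text
15.7 [ 0.47073756 -0.10022709  0.32490726] [-0.20099992 -0.3931379  -1.6455607 ] 0.08566680826759589
ball [317.8 197.6] [348. 201.]
hole up [317.9  75.6] [293.4 308.8]
pegtop [318.   75.3] [294.5 299. ]
foot [317.8  75.9] [292.6 316.7]
```

View pics/w7.png

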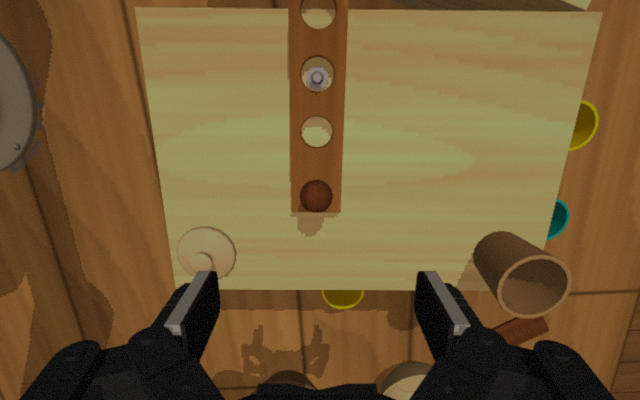

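View pics/s7.png

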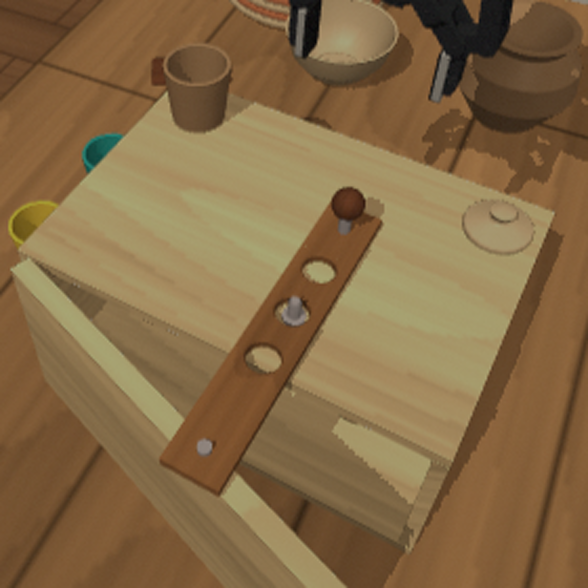

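The bar lies flat with the peg standing up through the middle hole: wrist (317,76) in a hole at (317,74), side crop (294,310). The ball is at wrist (316,196) against a predicted (318,198). The cup stands in place, and the gripper is open about 110 mm above the ball.

```bash
python3 -c "
from rig import r
print(r.close_job())"
```

```text
the job is handed in; nothing more can be done
None
```

The stay now lies flat with its middle hole down over the peg, and the job was handed in at about 15.8 s. I gripped the ball, lifted it 64 mm and swung it 46° with the jaws turning along with the bar. Then I lowered it over the peg, let go and rose clear.

- **Fit:** the last wrist and side views put the peg inside the middle hole, about 1 mm off centre. The ball was within about 2 pixels of its predicted seated position.
- **Forces:** wrist force readings stayed under about 4 N from the grip to the release.
- **Cup:** it looked upright and in its starting place, judged by eye from the images and not measured.
- **What failed or disagreed:** my first four move calls were refused because rows left out some keys; nothing moved. The grip read 23 to 24 mm on the 26 mm ball, but it held without slipping.

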